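# Step a cover plate under the marking pointer, hand over hand

## Robot

A 6-joint arm with a two-finger parallel gripper is mounted at the origin on the work surface. World frame = base frame: x ahead of the robot, y to its left, z up, the work surface at z = 0. Lengths are in m, angles in rad, forces in N, time in s.
With the tool pointing down it reaches from about 0.35 to 0.775 m from the base axis. Payload 5.5 kg.
Tool frame: the origin (TCP) lies at the very end of the fingers, on their centre line; the grasp point (between the pads) lies 19 mm behind it (env.grip_point_offset is the distance from the TCP to the grasp point, in m); z points along the fingers, y is the line along which they close (so a half turn about z gives the same grasp; the last joint's range is limited). The gripper opens to 85 mm and grips with 20 to 120 N. Pads are 22 mm wide; open, the fingers measure 114 mm over their backs; the gripper's body (76 mm by 85 mm) begins 54 mm behind the grasp point. The pads swing forward as they close: fully open they stand 13 mm farther back than shut.
Start: joints at [-1.259, 0.313, 0.046, 1.304, 0, 1.431], TCP at [0.251, -0.517, 0.231] pointing down, gripper open.
Joint ranges: [-2.76, 2.76], [-0.86, 1.69], [-1.03, 1.26], [-2.2, 2.34], [-1.47, 1.5], [-3.14, 3.14]. Speed limits (rad/s): [2.57, 2.57, 3.14, 3.14, 3.14, 3.14].

## Interface

Orientations are given as a unit quaternion [w, x, y, z].
In Python, from workcell import sensors, imaging, workorder, env gives the robot as it stands.
- The arm moves only by the shell command python3 -m handwheel 'ROWS' [FORCE]. ROWS is JSON, a list of rows, each a list of 5 numbers: the shift along the tool's x, y, z in mm, then the turn about the tool's z in rad, then the opening, from 0 (shut) to 1 (fully open). A call has 1 to 8 rows; each row is the pose to reach, as a shift and turn from the pose commanded when the call began, along the tool's axes at that moment; what a row does not reach only later rows make up. A row lasts 1/10 s, in which the tool goes at most 50 mm and 8.59 degrees, less where a joint would pass 70% of its speed; a pose out of reach is approached as far as the arm can. A call with a gripper value outside its range is refused whole. The fingers move at their own pace and stop on an object; FORCE is the grip in N (left out, the last holds). Time passes only in rows, so rows that repeat a pose let the fingers close. It gives the time, the measured TCP pose, the force, the opening and the grip force at its end, in the units of the state.
- sensors.get_state(): the state, without advancing time (a new reading comes with each control period).
- imaging.read_camera(name): name is "side" or "top" or "wrist"; returns a dict with "color" (480x640x3 uint8, blue, green, red), "z_map" (480x640 float32, m along the optical axis (not along the pixel's ray), 0 where there is no reading), "fx", "fy", "cx", "cy" (pixels), "k1" (the pictures are not rectified: a ray, as slopes to the right and down, at radius r is drawn at 1 + k1 r^2 times it, then the intrinsics apply), "xyz" and "rotation" of the camera in the world. Camera axes: x right, y down, z forward; pixel columns grow to the right and rows downward; lengths in m; the calibration is good to about 2 mm. A picture is of the moment at which its call begins.
- workorder.hand_in(): hands the job in; it is judged then, once.
The state is a dict: "clock": time; "joint_pos": joint angles; "qvel": joint speeds; "tau": joint torques, N m; "tcp_pos": TCP position; "orientation": TCP orientation; "wrist_force": force on the tool from outside, world axes, zero at the start; "ft_torque": the same for the moment, N m; "finger_gap": finger opening in m; "grip_force": force on a finger pad.
Only numpy, scipy, OpenCV 4.12 (cv2) and the standard library are available. Lean on these libraries where they do the work, as an engineer would, in place of code of your own. Each camera call takes 0.05 s, during which the arm holds its last target. There are 200 camera calls.

## Task

On the small marking station, take the carrier by the upright handle at the square mark's end, slide it until the middle of the round mark is under the pointer's tip, and hold it still there for a second. Then change over to the handle at the round mark's end, slide the carrier until the middle of the square mark is under the tip, let go and leave it there. Do not bump the pointer's stand, and leave the things standing round the station where they are.

Things in the scene. Friction and masses are not known exactly. Their poses are not given: they have to be found in the camera images.
- station: Grey steel base plate of the marking station, fixed to the counter, 260 x 220 x 20 mm (x, y, z). Its origin is on the counter, vertically below the pointer's tip; its x axis points away from the robot (turned by up to 0.3 rad), y to the left, z up. The carrier rides on it on two crossed slides, so it shifts in station x and y and cannot turn.
- stand: Fixed C-shaped stand of the pointer; origin and axes as the station's. Column at x 115 to 160 mm, 50 mm wide. Its head, 40 mm wide (y), 110 to 210 mm above the counter, reaches over the carrier as far as x = 18 mm. An upright gripper cannot follow a handle to within about 60 mm of the tip in y; with the carrier near mid-travel both handles are free. Touching it must stay under 5 N.
- cross (a joint): Slide of the dark cross slide along station x, m: 0 in the middle, + away from the robot, limits 0.045 either way. It carries the carrier. It takes about 2 N plus a light drag (8 N per m/s) and stays where it is left.
- carrier (a joint): Slide of the carrier on the cross slide along station y, m: 0 in the middle, + to the left, limits 0.062 either way. It takes about 2 N plus a light drag and stays where it is left. Carrier: aluminium plate 100 x 220 mm (x, y), its top 50 mm above the counter, with an upright handle at each end.
- tip (a point): Tip of the thin steel pointer, fixed, 62 mm above the counter and about 6 mm above the white cover plate.
- mark_round (a point): Centre of the top of the round mark: a thin dark disc, 24 mm across and 2 mm thick, stuck on the white cover plate (134 x 92 x 6 mm, its top 56 mm above the counter) that is fixed on the carrier. It lies 50 mm from the carrier's middle in station +y and up to 18 mm off the middle line in x (differs each time). It moves with the carrier, not on it.
- mark_square (a point): Centre of the square mark: a thin dark square, 24 x 24 mm and 2 mm thick, on the same cover plate. It lies 50 mm from the carrier's middle in station -y, and up to 18 mm off the middle line in x (differs each time). Moves with the carrier.
- handle_square_end: Upright pale wooden handle on the carrier at the square mark's end, 88 mm from the carrier's middle in station -y. A block 16 mm (station x) x 32 mm (y) x 50 mm high; the origin is its centre, 75 mm above the counter, axes as the station's. It stands on the carrier plate (aluminium, 100 x 220 mm, top 50 mm above the counter). Grip it from above across its 16 mm.
- handle_round_end: The same pale wooden handle at the round mark's end of the carrier, 88 mm from the carrier's middle in station +y; origin at its centre, 75 mm above the counter, axes as the station's.
- bin: Bystander: loose black open-fronted stock bin, 150 x 100 x 75 mm, origin at the centre of its underside, on the counter to the left of the station.
- carton: Bystander: loose cardboard carton, 90 x 70 x 60 mm, origin at the centre of its underside, on the counter to the right of the station.

How it is judged:
By the outcome, as a careful person would: the job done as asked, in the order asked, and still so for the second after the job is handed in, with the robot touching nothing.
It also fails if it takes over 51 s, if anything falls off the work surface, if the arm or the gripper's body presses on something with over 40 N, if the wrist force passes 120 N, or if a joint passes its speed limit or range.

## Working session

There is one attempt and no reset: what is moved stays moved. The work goes in short steps, Python scripts to look and compute and a shell command to move; the robot and the scene stay as the last step left them, time stands still between calls to the robot, and variables do not carry over. Pictures are saved under pics/ and viewed, at most 10 in all, crops included, and the job is handed in when it is done.

```bash
mkdir -p pics
cat > h.py <<'E'
import numpy as np, cv2
from workcell import sensors, imaging, workorder, env
def shot(n):
    return imaging.read_camera(n)
def R(c):
    r=np.array(c["rotation"],float)
    if r.shape==(3,3): return r
    from scipy.spatial.transform import Rotation as Ro
    return Ro.from_quat([r[1],r[2],r[3],r[0]]).as_matrix()
def ray(c,u,v):
    K=np.array([[c["fx"],0,c["cx"]],[0,c["fy"],c["cy"]],[0,0,1]],float)
    p=cv2.undistortPoints(np.array([[[u,v]]],float),K,np.array([c["k1"],0,0,0],float))[0,0]
    return np.array(c["xyz"],float),R(c)@np.array([p[0],p[1],1.])
def on(c,u,v,z):
    o,d=ray(c,u,v); return o+d*(z-o[2])/d[2]
def depth(c,u,v):
    o,d=ray(c,u,v); return o+d*float(c["z_map"][int(round(v)),int(round(u))])
E
python3 - <<'E'
from h import *
print(sensors.get_state())
for n in ("top","side"):
    c=shot(n); cv2.imwrite(f"pics/{n}0.png",c["color"]); print(n,c["xyz"],c["rotation"],c["fx"],c["k1"])
E
```

```text
{'clock': 0.0, 'joint_pos': array([-1.25858170e+00,  3.14022734e-01,  4.49600160e-02,  1.30359984e+00,
       -1.31063917e-05,  1.43120076e+00]), 'qvel': array([ 0.00014883,  0.0010145 ,  0.00168333, -0.00047071,  0.00031026,
       -0.00097463]), 'tau': array([ 5.07447703e-05, -4.80624747e+01,  2.98534709e+01,  1.93380163e-02,
        3.34098360e-06,  4.27786233e-06]), 'tcp_pos': array([ 0.2508705 , -0.51680776,  0.23038842]), 'orientation': array([-9.29075869e-04,  9.74591350e-01,  2.23988460e-01, -8.69654903e-05]), 'wrist_force': array([ 0.33644828,  0.14990004, -0.3066432 ]), 'ft_torque': array([-0.01610856, -0.01680792,  0.00503319]), 'grip_force': 0.0, 'finger_gap': 0.08520956011604519}
top [0.41733698 0.06169292 1.18336481] [-0.03969069  0.71038091 -0.70029458  0.05806127] 543.1538166001656 -0.10992824615239478
side [0.43929285 0.73313558 0.88405407] [ 0.03584899 -0.09707741  0.9350935  -0.33895571] 470.0647748473526 -0.06495257987506235
```

View pics/top0.png

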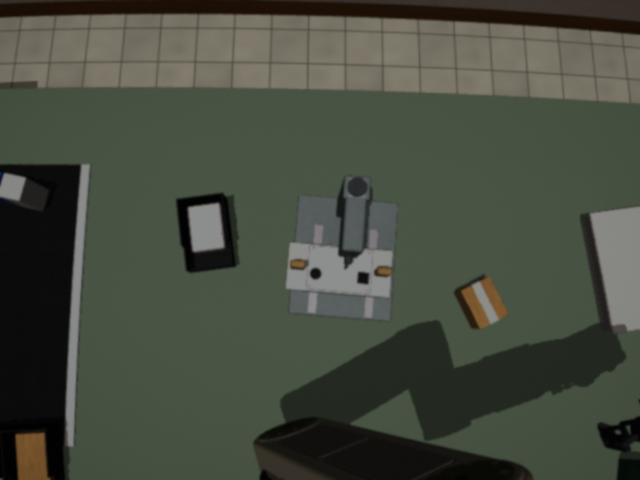

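View pics/side0.png

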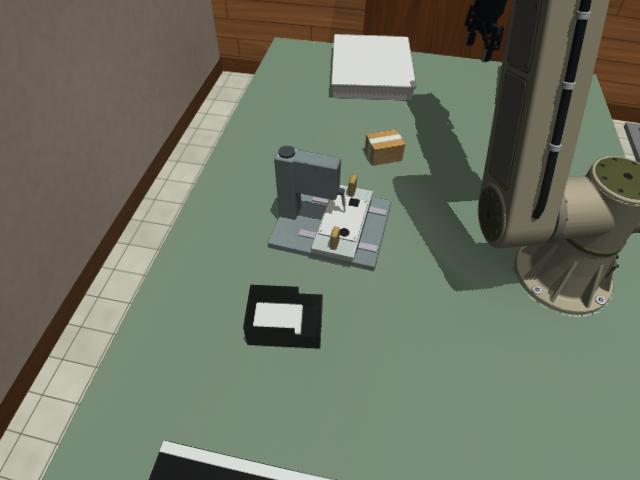

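The top view shows the station: the round-end handle is at (298,264), the square-end handle at (383,271), the round mark at (315,273), the square mark at (363,278) and the pointer near (348,263). The bin is at (206,232) and the carton at (482,302). The side view shows the same, with handles at (335,237) and (352,185), marks at (344,232) and (354,202), and the tip near (344,210). I'll segment these and measure them in both views.

```bash
cat >> h.py <<'E'
def blobs(c,lo,hi,box,amin=15):
    x0,y0,x1,y1=box; hsv=cv2.cvtColor(np.ascontiguousarray(c["color"]),cv2.COLOR_BGR2HSV)[y0:y1,x0:x1]
    n,l,s,ce=cv2.connectedComponentsWithStats(cv2.inRange(hsv,lo,hi))
    return [(ce[i]+[x0,y0],s[i]+[x0,y0,0,0,0],l==i) for i in range(1,n) if s[i][4]>=amin]
def tri(c1,p1,c2,p2):
    o1,d1=ray(c1,*p1);o2,d2=ray(c2,*p2)
    t=np.linalg.lstsq(np.stack([d1,-d2],1),o2-o1,rcond=None)[0]
    a=o1+t[0]*d1;b=o2+t[1]*d2
    return (a+b)/2,np.linalg.norm(a-b)
E
python3 - <<'E'
from h import *
np.set_printoptions(precision=4,suppress=True)
for n,box in (("top",(280,165,405,330)),("side",(260,135,400,275))):
    c=shot(n)
    x0,y0,x1,y1=box
    for nm,lo,hi in (("wood",(8,90,60),(25,255,255)),("dark",(0,0,0),(180,255,45))):
        for ce,s,_ in blobs(c,lo,hi,box): 
            u,v=ce; print(n,nm,ce,s,"depthpt",depth(c,u,v), "on58",on(c,u,v,.058))
    cv2.imwrite(f"pics/{n}crop.png",cv2.resize(c["color"][y0:y1,x0:x1],None,fx=4.2 if n=="side" else 3.6,fy=4.2 if n=="side" else 3.6,interpolation=cv2.INTER_CUBIC))
E
```

```text
top wood [297.7182 263.8636] [291 260  15   9 110] depthpt [0.53   0.0633 0.1015] on58 [0.5345 0.0634 0.058 ]
top wood [384.009 270.955] [377 267  15   9 111] depthpt [ 0.5184 -0.1105  0.0995] on58 [ 0.5223 -0.1171  0.058 ]
top dark [356.7908 186.6837] [349 179  17  16 196] depthpt [ 0.6614 -0.0426  0.2178] on58 [ 0.7018 -0.0599  0.058 ]
top dark [343.4384 228.6422] [337 184  23  81 422] depthpt [ 0.5844 -0.019   0.2099] on58 [ 0.6105 -0.0316  0.058 ]
top dark [315. 273.] [311 269   9   9  69] depthpt [0.516  0.0272 0.0575] on58 [0.516  0.0272 0.058 ]
top dark [362.7753 277.6854] [358 273  10  10  89] depthpt [ 0.5072 -0.0719  0.063 ] on58 [ 0.5076 -0.0725  0.058 ]
side wood [375.     135.9057] [367 135  23   4  53] depthpt [ 0.4885 -0.3315  0.0611] on58 [ 0.4886 -0.3355  0.058 ]
side wood [385.7449 151.9223] [371 139  29  27 592] depthpt [ 0.452  -0.2912  0.0429] on58 [ 0.4518 -0.2728  0.058 ]
side wood [351.9839 184.4597] [349 175   8  21 124] depthpt [ 0.5184 -0.0929  0.0922] on58 [ 0.5218 -0.1287  0.058 ]
side wood [334.6547 236.3957] [331 227   9  22 139] depthpt [0.53   0.0801 0.0961] on58 [0.5344 0.0485 0.058 ]
side dark [285.9524 156.0952] [279 154  15   4  21] depthpt [ 0.6603 -0.0246  0.2136] on58 [ 0.7116 -0.2005  0.058 ]
side dark [297.9189 198.4865] [296 193   4  14  37] depthpt [ 0.6408 -0.0392  0.0719] on58 [ 0.6442 -0.0524  0.058 ]
side dark [353.4737 201.7193] [349 198  10   8  57] depthpt [ 0.509  -0.0695  0.058 ] on58 [ 0.509  -0.0695  0.058 ]
side dark [343.6939 231.7755] [340 229   9   7  49] depthpt [0.5166 0.0296 0.0569] on58 [0.5165 0.0305 0.058 ]
```

View pics/topcrop.png

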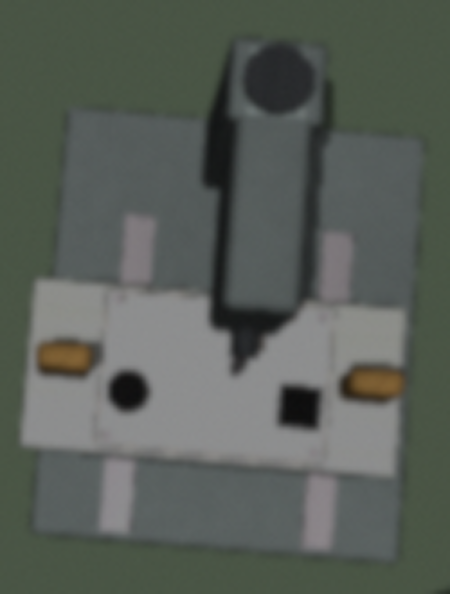

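View pics/sidecrop.png

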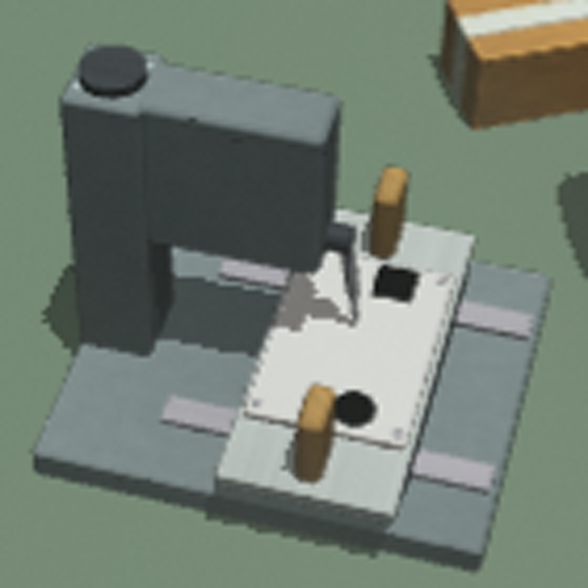

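The top crop puts the tip at crop (235,373), which is image (345.3,268.6). The side crop puts it at (355,324), which is (344.5,212.1). I also read base plate corners and the handle tops. Next I'll triangulate.

Run:
```python
from h import *
np.set_printoptions(precision=4,suppress=True)
t=shot("top");s=shot("side")
T=lambda a,b:(280+a/3.6,165+b/3.6); S=lambda a,b:(260+a/4.2,135+b/4.2)
for nm,a,b in (("tip",T(235,373),S(355,324)),("round",(315,273),(343.69,231.78)),("square",(362.78,277.69),(353.47,201.72)),
  ("hRtop",T(64,355),S(320,393)),("hStop",T(376,381),S(392,174))):
    p,e=tri(t,a,s,b); print(nm,p,"gap",e, "top@58",on(t,*a,.058)[:2],"side@58",on(s,*b,.058)[:2],"top@100",on(t,*a,.1)[:2])
print("tip @62",on(t,*T(235,373),.062),on(s,*S(355,324),.062))
P=[on(t,*T(*q),.02) for q in ((67,110),(424,138),(397,558),(35,530))]
print(np.array(P)); print("centre",np.mean(P,0))
for i,j in ((0,3),(1,2),(1,0),(2,3)):
    d=P[i]-P[j]; print(np.linalg.norm(d),np.arctan2(d[1],d[0]))
q=sensors.get_state()["orientation"];from scipy.spatial.transform import Rotation as Ro
print(Ro.from_quat([q[1],q[2],q[3],q[0]]).as_matrix(), sensors.get_state()["tcp_pos"])
# round stock box wood tops
for c,n,box in ((t,"t",(280,250,405,285)),):
    for ce,st,m in blobs(c,(8,90,60),(25,255,255),box): print(on(c,*ce,.09))
```

```text
tip [ 0.526  -0.0364  0.052 ] gap 0.0013307686618366137 top@58 [ 0.5261 -0.0359] side@58 [ 0.5247 -0.0308] top@100 [ 0.522  -0.0322]
round [0.5166 0.027  0.0539] gap 0.0004933103189065718 top@58 [0.516  0.0272] side@58 [0.5165 0.0306] top@100 [0.5123 0.0285]
square [ 0.5086 -0.073   0.0544] gap 0.0013926230594511824 top@58 [ 0.5076 -0.0725] side@58 [ 0.509  -0.0695] top@100 [ 0.5042 -0.0675]
hRtop [0.5301 0.0632 0.1032] gap 0.0004428554468901568 top@58 [0.5351 0.0633] side@58 [0.5351 0.0245] top@100 [0.5307 0.0632]
hStop [ 0.5185 -0.111   0.1022] gap 7.510888180641035e-05 top@58 [ 0.5226 -0.1181] side@58 [ 0.523  -0.1587] top@100 [ 0.5186 -0.1113]
tip @62 [ 0.5257 -0.0355  0.062 ] [ 0.5243 -0.0271  0.062 ]
[[ 0.6889  0.0639  0.02  ]
 [ 0.6757 -0.1547  0.02  ]
 [ 0.4206 -0.1364  0.02  ]
 [ 0.4348  0.0788  0.02  ]]
centre [ 0.555  -0.0371  0.02  ]
0.25458134557517015 -0.05852744181782971
0.25575042278775534 -0.07174832148463868
0.21903230852521052 -1.630955956556752
0.21565611585708944 -1.6362989473320313
[[ 0.8997  0.4366 -0.0002]
 [ 0.4366 -0.8997  0.0006]
 [ 0.0001 -0.0006 -1.    ]] [ 0.251  -0.5172  0.231 ]
[0.5312 0.0633 0.09  ]
[ 0.5192 -0.112   0.09  ]
```

Both views agree to within 2–3 mm. The marks are 100 mm apart, the handles are 175 mm apart with tops at about 0.102 m, and the plate's centre is 30 mm beyond the tip. Yaw is about -0.066 rad. I'll move over the square-end handle, which needs a turn of about -1.053 rad.

```bash
python3 -m handwheel '[[34,-20,0,-0.13,0.7],[69,-41,0,-0.26,0.7],[103,-61,0,-0.39,0.7],[138,-82,0,-0.52,0.7],[172,-102,0,-0.65,0.7],[206,-122,0,-0.78,0.7],[241,-143,0,-0.92,0.7],[275,-163,0,-1.053,0.7]]' 40
cat >> h.py <<'E'
from scipy.spatial.transform import Rotation as Ro
TH=-0.066; TIP=np.array([.5255,-.0353]); SX=np.array([np.cos(TH),np.sin(TH)]); SY=np.array([-np.sin(TH),np.cos(TH)])
def st(p): d=np.asarray(p)[:2]-TIP; return np.array([d@SX,d@SY])*1000
def go(target):
    s=sensors.get_state(); q=s["orientation"]; M=Ro.from_quat([q[1],q[2],q[3],q[0]]).as_matrix()
    a=np.arctan2(M[1,1],M[0,1]); print("clock",s["clock"],"tcp",s["tcp_pos"],"shift mm",M.T@(np.array(target)-s["tcp_pos"])*1000,"turn",a-TH)
    print("tool y in world",M[:,1],"F",s["wrist_force"],"gap",s["finger_gap"],s["grip_force"])
E
python3 -c "
from h import *
go([.5186,-.1113,.2])"
```

```text
clock: 1.1
tcp_pos: [0.428, -0.2491, 0.2315]
orientation: [0.0, 0.728, 0.685, 0.0]
wrist_force: [1.1, -0.3, -0.0]
finger_gap: 0.0596
grip_force: 0.0
clock 1.1 tcp [ 0.42795015 -0.24912599  0.23146909] shift mm [143.06127065  82.14287176  31.45987839] turn 0.005538507185118259
tool y in world [ 9.98172672e-01 -6.04246571e-02  4.20809293e-04] F [ 1.06832787 -0.34362479 -0.00507475] gap 0.05963136922574159 0.0
```

```bash
python3 -m handwheel '[[36,21,5,0,0.7],[72,41,15,0,0.7],[108,62,30,0,0.7],[143,82,45,0,0.7],[143,82,60,0,0.7],[143,82,60,0,0.7],[143,82,60,0,0.7]]'
python3 - <<'E'
from h import *
np.set_printoptions(precision=4,suppress=True)
go([.5186,-.1113,.062])
c=shot("wrist");cv2.imwrite("pics/w1.png",c["color"])
print(c["xyz"])
E
```

```text
clock: 1.8
tcp_pos: [0.5182, -0.1134, 0.1713]
orientation: [-0.0, 0.73, 0.683, -0.0]
wrist_force: [-0.7, 0.7, -0.2]
finger_gap: 0.0599
grip_force: 0.0
clock 1.8 tcp [ 0.5182 -0.1134  0.1713] shift mm [  2.0942   0.3678 109.3085] turn 2.680236488737664e-05
tool y in world [ 0.9978 -0.0659 -0.0009] F [-0.6882  0.7405 -0.1725] gap 0.05992481230145368 0.0
[ 0.5231 -0.0449  0.3139]
```

View pics/w1.png

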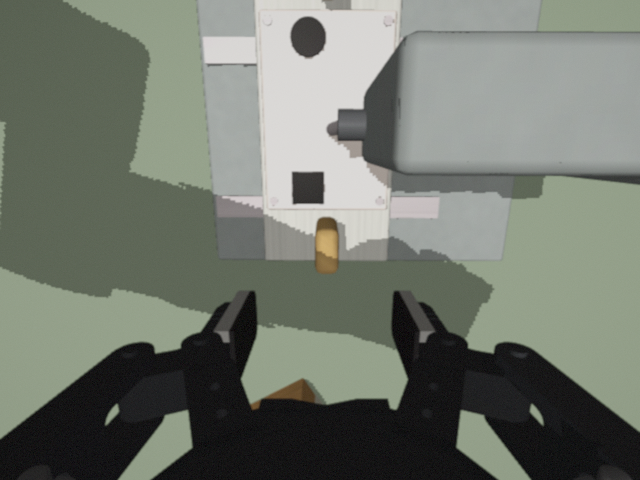

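The wrist view shows the square-end handle top at (327,243), the square mark at (308,187), the round mark at (308,37) and the tip at about (333,129). The camera sits on the stand's side of the tool, so I'll check in the side view that no housing comes near the head. I'll also check the handle position.

Run:
```python
from h import *
np.set_printoptions(precision=4,suppress=True)
c=shot("wrist")
for nm,p,z in (("hS",(327,228),.1),("hS-all",(327,243),.09),("sq",(308,187),.058),("rd",(308,37),.058),("tip",(333,129),.062)):
    print(nm,on(c,*p,z),depth(c,*p))
s=shot("side"); cv2.imwrite("pics/s2.png",cv2.resize(s["color"][0:260,230:490],None,fx=2.3,fy=2.3))
```

```text
hS [ 0.522  -0.0949  0.1   ] [ 0.5219 -0.0957  0.0965]
hS-all [ 0.5212 -0.1077  0.09  ] [ 0.5213 -0.105   0.0999]
sq [ 0.5096 -0.0724  0.058 ] [ 0.5096 -0.0724  0.0578]
rd [0.5175 0.0265 0.058 ] [0.5175 0.0267 0.0572]
tip [ 0.5306 -0.0329  0.062 ] [ 0.5291 -0.0354  0.1133]
```

View pics/s2.png

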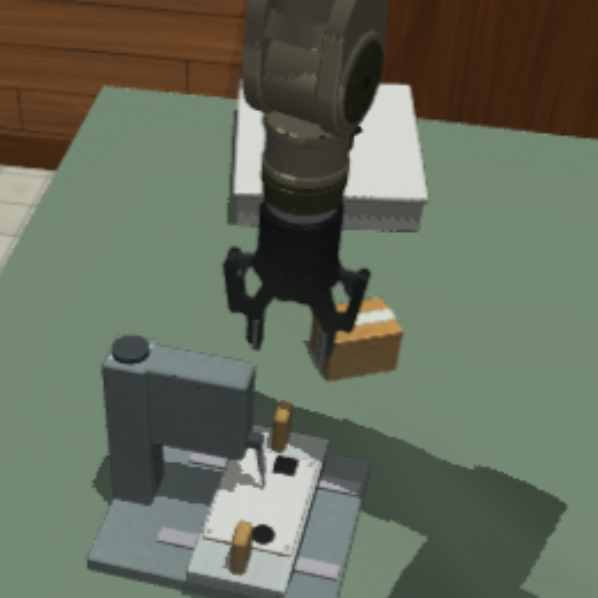

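No camera housing, so the path is clear. Descending and gripping.

```bash
python3 -m handwheel '[[2,2,30,0,0.7],[2,2,60,0,0.7],[2,2,85,0,0.7],[2,2,100,0,0.7],[2,2,109,0,0.7],[2,2,109,0,0.7],[2,2,109,0,0.3],[2,2,109,0,0.0]]' 40
python3 -m handwheel '[[0,0,0,0,0],[0,0,0,0,0],[0,0,0,0,0],[0,0,0,0,0],[0,0,0,0,0]]' 40
cat > m.py <<'E'
from h import *
np.set_printoptions(precision=4,suppress=True)
def marks():
    t=shot("top");s=shot("side"); out={}
    for c,n,box,lo,hi in ((t,"top",(280,255,405,300),50,110),(s,"side",(300,180,400,260),30,90)):
        for ce,b,m in blobs(c,(0,0,0),(180,255,45),box,25):
            if b[4]<130: print(n,ce,b[2:],"stn mm",st(on(c,*ce,.058)))
    return t,s
if __name__=="__main__":
    go([.5186,-.1113,.062]); marks()
E
python3 m.py
```

```text
clock: 2.75
tcp_pos: [0.5216, -0.1121, 0.0636]
orientation: [0.001, 0.73, 0.683, 0.001]
wrist_force: [-0.0, -0.3, -0.5]
finger_gap: 0.0313
grip_force: 0.0
clock: 3.25
tcp_pos: [0.5212, -0.1118, 0.0634]
orientation: [0.001, 0.73, 0.683, 0.0]
wrist_force: [-0.9, -0.5, 5.0]
finger_gap: 0.0156
grip_force: 40.3
clock 3.25 tcp [ 0.5212 -0.1118  0.0634] shift mm [ 0.373  -2.6804  1.3772] turn -0.0003439105075046106
tool y in world [ 0.9978 -0.0663  0.0016] F [-0.9383 -0.4848  4.9993] gap 0.015567284082754968 40.25265097618103
top [348.2162 258.1622] [16 11 74] stn mm [22.9826 -5.1259]
top [315.0588 272.3382] [ 9  9 68] stn mm [-12.2257  61.6937]
top [362.7701 276.8276] [10 10 87] stn mm [-13.6055 -38.1878]
side [358.4286 183.9714] [ 5 10 35] stn mm [-12.809  -99.5422]
side [352.9483 201.6034] [11  8 58] stn mm [-12.9088 -35.2455]
side [342.8542 231.5833] [ 9  6 48] stn mm [-11.3671  65.0542]
```

Gripped: gap 15.6 mm, 40 N. Tool x is station +y and tool y is station +x, so the round mark needs a shift of (-62, +12).

```bash
python3 -m handwheel '[[-6,1.2,0,0,0],[-16,3.2,0,0,0],[-27,5.3,0,0,0],[-38,7.5,0,0,0],[-48,9.5,0,0,0],[-56,11,0,0,0],[-60.5,12,0,0,0],[-61.7,12.2,0,0,0]]'
python3 -m handwheel '[[0,0,0,0,0],[0,0,0,0,0]]'
python3 - <<'E'
from m import *
go([.5186,-.1113,.062]); t,s=marks()
A=cv2.resize(t["color"][245:295,315:385],None,fx=5.7,fy=5.7,interpolation=cv2.INTER_CUBIC)
B=cv2.resize(s["color"][190:240,310:380],None,fx=5.7,fy=5.7,interpolation=cv2.INTER_CUBIC)
cv2.imwrite("pics/al1.png",np.hstack([A,B]))
E
```

```text
clock: 4.15
tcp_pos: [0.5292, -0.1742, 0.0633]
orientation: [0.0, 0.73, 0.683, 0.0]
wrist_force: [-1.7, 2.5, 7.0]
finger_gap: 0.0161
grip_force: 40.5
clock: 4.35
tcp_pos: [0.5292, -0.1743, 0.0634]
orientation: [0.001, 0.73, 0.683, 0.0]
wrist_force: [-2.1, -0.3, 5.6]
finger_gap: 0.0156
grip_force: 40.5
clock 4.35 tcp [ 0.5292 -0.1743  0.0634] shift mm [ 62.1472 -14.7527   1.2903] turn -0.0004530150580315806
tool y in world [ 0.9978 -0.0664  0.0013] F [-2.1175 -0.2777  5.5648] gap 0.015628345314559828 40.520190596580505
top [392.7553 273.7872] [10 11 94] stn mm [  -2.2684 -100.6119]
top [397.2577 296.0103] [14  8 97] stn mm [ -47.8602 -112.8433]
side [353.6852 183.9444] [10  7 54] stn mm [ -1.2337 -96.3913]
side [344.2927 211.8293] [ 9  7 41] stn mm [-0.3317  3.606 ]
side [340.6486 246.7838] [22  6 37] stn mm [-16.9692 110.1056]
```

View pics/al1.png

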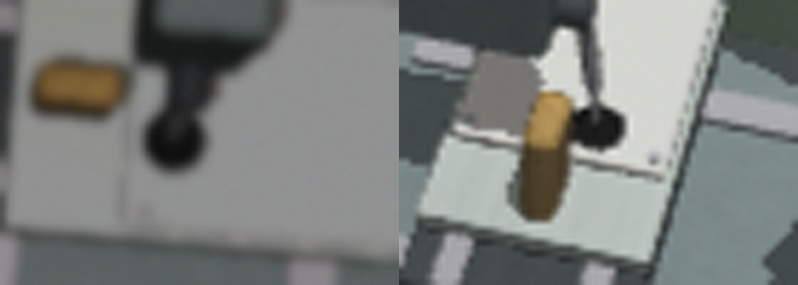

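In the top half the disc sits right under the pointer, at crop (175,138). In the side half the tip ends on the disc at crop (597,124). It's nearly aligned, so I'll refine using the nearer wrist camera and the saved first images, where the tip shows against white.

Run:
```python
from m import *
c=shot("wrist");np.savez("w2.npz",**{k:np.array(v) for k,v in c.items()})
g=c["color"]; print(c["xyz"])
o=R(c).T@(np.array([.526,-.0347,.06])-np.array(c["xyz"])); u=c["fx"]*o[0]/o[2]+c["cx"];v=c["fy"]*o[1]/o[2]+c["cy"];print(u,v,o)
cu,cv_=int(np.clip(u,100,540)),int(np.clip(v,75,405))
print("crop0",cu-100,cv_-75)
cv2.imwrite("pics/w2.png",cv2.resize(cv2.convertScaleAbs(g[cv_-75:cv_+75,cu-100:cu+100],alpha=1.6,beta=15),None,fx=4,fy=4,interpolation=cv2.INTER_CUBIC))
t=cv2.cvtColor(cv2.imread("pics/top0.png"),6);s=cv2.cvtColor(cv2.imread("pics/side0.png"),6)
print("top u340-350 v260-272\n",t[260:273,338:352]);print("side u338-350 v202-216\n",s[202:217,338:351])
```

```text
[ 0.5338 -0.1056  0.2059]
288.15541155656774 -57.62600610195173 [-0.0127 -0.1074  0.1211]
crop0 188 0
top u340-350 v260-272
 [[141 141 142 141 136 115  71  38  37  40  41  38  36  44]
 [142 142 142 141 135 113  69  39  36  40  41  39  36  49]
 [142 142 142 140 135 111  70  39  35  38  41  40  42  65]
 [142 142 141 141 134 114  77  45  34  38  45  51  62  87]
 [141 142 141 141 137 121  91  55  39  44  61  83  96 112]
 [142 143 141 141 138 124  91  57  45  55  83 113 126 133]
 [142 142 141 142 137 120  84  55  51  68 100 128 139 141]
 [141 142 142 141 138 119  84  59  65  89 117 135 140 142]
 [142 142 142 142 138 123  95  79  92 113 130 139 142 142]
 [142 142 142 142 139 131 116 109 119 133 138 141 141 141]
 [142 142 142 142 141 138 134 133 136 140 141 142 141 141]
 [141 141 142 142 141 142 141 140 141 141 142 142 142 142]
 [141 141 142 143 142 141 141 143 142 140 142 142 142 142]]
side u338-350 v202-216
 [[214 215 215 198  95  78  94 148 214 214 194  45  33]
 [214 214 214 203 124  77  94 146 214 214 191  32  33]
 [215 215 214 202 130  74  89 131 215 206 148  35  35]
 [210 214 215 214 197  79  98 150 214 206 156  85  76]
 [143 210 215 214 202 121  98 184 214 214 214 214 215]
 [120 144 210 215 207 158 103 185 215 215 214 215 214]
 [120 120 147 214 207 159 109 186 214 215 214 214 214]
 [120 120 144 208 201 157  95 159 214 215 214 215 214]
 [134 132 120 120 145 191  99 166 215 215 214 215 215]
 [215 202 135 134 132 118 129 187 214 215 214 214 214]
 [215 214 214 214 203 134 156 214 215 214 215 215 215]
 [215 214 214 215 214 214 214 214 214 214 214 215 215]
 [215 215 214 214 214 214 214 214 214 215 215 214 215]
 [216 215 215 215 214 215 215 215 215 214 214 215 214]
 [215 214 215 215 215 215 214 214 214 215 214 214 214]]
```

View pics/w2.png

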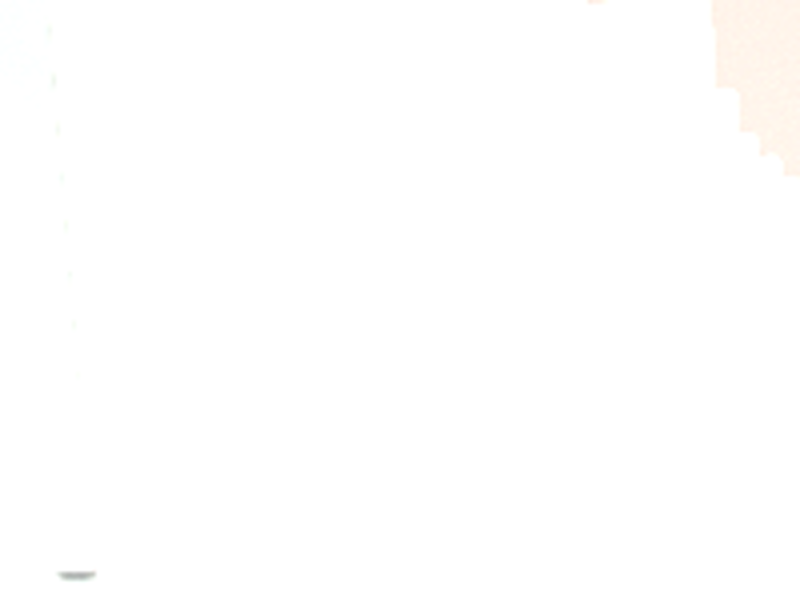

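The wrist camera can't see the tip from here, as the view shows only the cover plate. I'll compare tip and mark separately in each fixed camera instead. The tip pixels are side (344.1,210.9), with the shadow end excluded, and top about (345,268.5). The marks come from the grasp-time pictures plus the TCP motion.

Run:
```python
from m import *
t=shot("top");s=shot("side")
d=st([.5292,-.1743])-st([.5212,-.1118]); print("moved",d)
for n,c,tip,rd,sq in (("top",t,(345.0,268.5),(315.06,272.34),(362.77,276.83)),("side",s,(344.1,210.9),(342.85,231.58),(352.95,201.60))):
    T=st(on(c,*tip,.062)); r=st(on(c,*rd,.058))+d; q=st(on(c,*sq,.058))+d
    print(n,"tip",T,"need round",T-r,"need square",T-q)
print(tri(t,(345,268.5),s,(344.1,210.9)))
print("shadow end on plate",on(s,343.4,212,.056), st(on(s,343.4,212,.056)), "side tip",on(s,344.1,210.9,.062))
```

```text
moved [ 12.1046 -61.8363]
top tip [0.3878 0.3831] need round [0.5124 0.5284] need square [  1.8938 100.4073]
side tip [0.143  4.4529] need round [-0.6061  1.2423] need square [  0.9488 101.5473]
(array([ 0.5264, -0.0354,  0.0572]), np.float64(6.533040254292346e-05))
shadow end on plate [ 0.5276 -0.0325  0.056 ] [1.9344 2.8933] side tip [ 0.5259 -0.0309  0.062 ]
```

The remaining correction is about +0.8 mm in station y. I'll apply it, then hold still for more than 1 s.

```bash
python3 -m handwheel '[[0.8,0,0,0,0],[0.8,0,0,0,0],[0.8,0,0,0,0],[0.8,0,0,0,0],[0.8,0,0,0,0],[0.8,0,0,0,0],[0.8,0,0,0,0],[0.8,0,0,0,0]]'
python3 -m handwheel '[[0,0,0,0,0],[0,0,0,0,0],[0,0,0,0,0],[0,0,0,0,0],[0,0,0,0,0],[0,0,0,0,0],[0,0,0,0,0],[0,0,0,0,0]]'; python3 -c "
from m import *
go([.5292,-.1743,.0634]); print(st(sensors.get_state()['tcp_pos']))"
```

```text
clock: 5.4
tcp_pos: [0.5292, -0.1738, 0.0634]
orientation: [0.001, 0.73, 0.683, -0.0]
wrist_force: [-2.3, -1.6, 5.4]
finger_gap: 0.0154
grip_force: 40.3
clock: 6.2
tcp_pos: [0.5292, -0.1738, 0.0634]
orientation: [0.001, 0.73, 0.683, -0.0]
wrist_force: [-2.0, -1.6, 6.0]
finger_gap: 0.0154
grip_force: 40.3
clock 6.2 tcp [ 0.5292 -0.1738  0.0634] shift mm [-0.5167  0.0265 -0.0186] turn -0.0005790189535165441
tool y in world [ 0.9978 -0.0665  0.0012] F [-1.9959 -1.6355  6.0125] gap 0.015433003359459503 40.34575045108795
[  12.8331 -137.9367]
```

Held. Now I'll slide back to near mid-travel, release and lift.

```bash
python3 -m handwheel '[[5,0,0,0,0],[15,0,0,0,0],[26,0,0,0,0],[37,0,0,0,0],[46,0,0,0,0],[52,0,0,0,0],[54,0,0,0,0],[54,0,0,0,0]]'
python3 -m handwheel '[[0,0,0,0,0.5],[0,0,0,0,0.5],[0,0,0,0,0.5],[0,0,0,0,0.5],[0,0,-20,0,0.6],[0,0,-60,0,0.6],[0,0,-100,0,0.6],[0,0,-110,0,0.6]]'
python3 m.py
```

```text
clock: 7.0
tcp_pos: [0.5333, -0.1191, 0.0634]
orientation: [0.001, 0.73, 0.683, 0.0]
wrist_force: [-0.1, 0.8, 5.3]
finger_gap: 0.0152
grip_force: 40.4
clock: 7.8
tcp_pos: [0.5347, -0.1201, 0.1769]
orientation: [0.003, 0.73, 0.683, 0.002]
wrist_force: [0.9, -0.4, -0.0]
finger_gap: 0.0511
grip_force: 0.0
clock 7.8 tcp [ 0.5347 -0.1201  0.1769] shift mm [  7.9552 -17.426  114.7278] turn -5.540078576102281e-06
tool y in world [ 0.9978 -0.066   0.0068] F [ 0.9024 -0.3926 -0.0384] gap 0.05109235009697539 0.0
top [348.1333 258.2667] [16 11 75] stn mm [22.7492 -4.968 ]
top [318.6761 266.8028] [10  9 71] stn mm [-0.0913 55.0815]
top [366.4835 271.1648] [10 10 91] stn mm [ -1.1684 -45.1619]
side [348.9412 198.7647] [ 9  7 51] stn mm [ -1.3251 -42.0556]
side [338.5106 228.4255] [ 8  8 47] stn mm [ 0.5783 58.3864]
```

The carrier is at about +5 mm, and the round-end handle should be at station (13, 93) mm. I'll go round the head, raised and pulled back, to above it.

```bash
python3 -m handwheel '[[0,-33,-33,0,0.6],[0,-66,-66,0,0.6],[10,-80,-80,0,0.6],[58,-80,-80,0,0.6],[106,-80,-80,0,0.6],[150,-80,-80,0,0.6],[177,-66,-60,0,0.6],[177,-35,-30,0,0.6]]'
python3 -m handwheel '[[0,33,20,0,0.6],[0,33,20,0,0.6],[0,33,20,0,0.6]]'
python3 - <<'E'
from m import *
go([.5446,.0566,.063])
t=shot("top");s=shot("side")
for c,b in ((t,(280,245,330,285)),(s,(315,215,360,250))):
    for ce,r,_ in blobs(c,(8,90,60),(25,255,255),b): print(ce,r,on(c,*ce,.095 if c is t else .08),depth(c,*ce))
E
```

```text
clock: 8.7
tcp_pos: [0.5084, 0.0633, 0.2018]
orientation: [-0.0, 0.728, 0.685, 0.001]
wrist_force: [1.5, -1.1, 0.7]
finger_gap: 0.0512
grip_force: 0.0
clock: 9.0
tcp_pos: [0.5406, 0.0576, 0.1793]
orientation: [-0.002, 0.73, 0.683, -0.002]
wrist_force: [0.6, 0.6, 0.4]
finger_gap: 0.0512
grip_force: 0.0
clock 9.0 tcp [0.5406 0.0576 0.1793] shift mm [ -0.7198   4.7808 116.317 ] turn 1.2105523422609177e-05
tool y in world [ 0.9978 -0.0659 -0.0059] F [0.5609 0.5796 0.3942] gap 0.05123466232437281 0.0
[329.2215 233.7383] [325 223   9  23 149] [0.5452 0.0616 0.08  ] [0.5433 0.0733 0.094 ]
```

The side view confirms the handle: x about 0.544, outer face at y 0.073, so its centre is at y 0.057. Descending and gripping.

```bash
python3 -m handwheel '[[-0.7,4,30,0,0.6],[-0.7,4,65,0,0.6],[-0.7,4,92,0,0.6],[-0.7,4,108,0,0.6],[-0.7,4,116,0,0.6],[-0.7,4,116,0,0.6],[-0.7,4,116,0,0.3],[-0.7,4,116,0,0]]' 40
python3 -m handwheel '[[0,0,0,0,0],[0,0,0,0,0],[0,0,0,0,0],[0,0,0,0,0],[0,0,0,0,0]]' 40
python3 m.py
```

```text
clock: 9.9
tcp_pos: [0.547, 0.0565, 0.0678]
orientation: [0.001, 0.73, 0.683, 0.001]
wrist_force: [0.4, -0.0, -0.3]
finger_gap: 0.0231
grip_force: 0.0
clock: 10.4
tcp_pos: [0.5469, 0.0565, 0.0677]
orientation: [0.001, 0.73, 0.683, 0.001]
wrist_force: [-2.1, 0.6, 6.4]
finger_gap: 0.0153
grip_force: 40.9
clock 10.4 tcp [0.5469 0.0565 0.0677] shift mm [-169.3487  -17.0879    5.694 ] turn -0.0003174942583694107
tool y in world [ 0.9978 -0.0663  0.0022] F [-2.0781  0.5833  6.3994] gap 0.015304628793623518 40.87548851966858
top [348.19 259.17] [ 15  13 100] stn mm [20.8633 -5.2187]
top [365.8529 270.7647] [ 11  10 102] stn mm [ -0.4375 -43.788 ]
```

```bash
python3 -m handwheel '[[5,0.1,0,0,0],[13,0.2,0,0,0],[22,0.3,0,0,0],[31,0.4,0,0,0],[39,0.5,0,0,0],[43.5,0.5,0,0,0],[44.5,0.5,0,0,0],[44.5,0.5,0,0,0]]'
python3 -m handwheel '[[0,0,0,0,0],[0,0,0,0,0]]'
python3 - <<'E'
from m import *
go([.5469,.0565,.0677]); t,s=marks()
A=cv2.resize(t["color"][245:295,315:385],None,fx=5.7,fy=5.7,interpolation=cv2.INTER_CUBIC)
B=cv2.resize(s["color"][190:240,310:380],None,fx=5.7,fy=5.7,interpolation=cv2.INTER_CUBIC)
cv2.imwrite("pics/al2.png",cv2.convertScaleAbs(np.hstack([A,B]),alpha=1.5))
E
```

```text
clock: 11.3
tcp_pos: [0.5501, 0.1011, 0.0677]
orientation: [0.001, 0.73, 0.683, 0.001]
wrist_force: [-2.5, -0.4, 6.3]
finger_gap: 0.0157
grip_force: 41.0
clock: 11.5
tcp_pos: [0.5501, 0.1011, 0.0677]
orientation: [0.001, 0.73, 0.683, 0.001]
wrist_force: [-2.0, 0.7, 5.8]
finger_gap: 0.0158
grip_force: 41.0
clock 11.5 tcp [0.5501 0.1011 0.0677] shift mm [-44.7139  -0.2499   0.004 ] turn -0.0001458055401624414
tool y in world [ 0.9978 -0.0661  0.0019] F [-2.0074  0.7466  5.8347] gap 0.01581033648208617 40.975876450538635
top [308.     281.5652] [12 38 92] stn mm [-32.5489  74.7997]
```

View pics/al2.png

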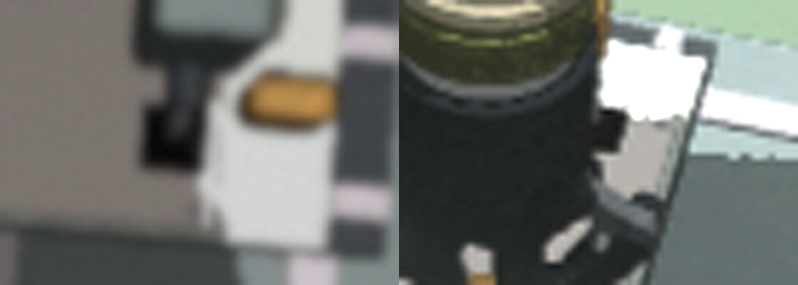

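The square is under the pointer in the top half, at crop (172,138), but the gripper hides it in the side view. I'll release, lift clear and measure.

```bash
python3 -m handwheel '[[0,0,0,0,0.5],[0,0,0,0,0.5],[0,0,0,0,0.5],[0,0,0,0,0.5],[0,0,-20,0,0.5],[0,0,-60,0,0.5],[0,0,-100,0,0.5],[0,0,-110,0,0.5]]'
python3 -m handwheel '[[0,-40,-20,0,0.5],[0,-85,-40,0,0.5],[0,-130,-50,0,0.5],[0,-160,-50,0,0.5],[0,-160,-50,0,0.5]]'
python3 - <<'E'
from m import *
go([.5501,.1011,.2]); t,s=marks()
for n,c,tip in (("top",t,(345.0,268.5)),("side",s,(344.1,210.9))): print(n,"tip",st(on(c,*tip,.062)))
for c,b,z in ((t,(260,240,400,290),.095),(s,(290,150,380,270),.08)):
    for ce,r,_ in blobs(c,(8,90,60),(25,255,255),b): print("wood",ce,r,st(on(c,*ce,z)))
print(cv2.cvtColor(t["color"],6)[262:278,336:356])
A=cv2.resize(t["color"][245:295,315:385],None,fx=5.7,fy=5.7,interpolation=cv2.INTER_CUBIC)
B=cv2.resize(s["color"][190:240,310:380],None,fx=5.7,fy=5.7,interpolation=cv2.INTER_CUBIC)
cv2.imwrite("pics/al3.png",cv2.convertScaleAbs(np.hstack([A,B]),alpha=1.3))
E
```

```text
clock: 12.4
tcp_pos: [0.5519, 0.1011, 0.1809]
orientation: [0.002, 0.73, 0.683, 0.003]
wrist_force: [0.2, -0.3, 0.4]
finger_gap: 0.0424
grip_force: 0.0
clock: 12.9
tcp_pos: [0.3858, 0.1118, 0.2262]
orientation: [-0.001, 0.73, 0.684, -0.001]
wrist_force: [0.5, -0.9, -0.6]
finger_gap: 0.0426
grip_force: 0.0
clock 12.9 tcp [0.3858 0.1118 0.2262] shift mm [ -0.0274 164.6719  25.8992] turn 0.0012254130388768825
tool y in world [ 0.9979 -0.0647 -0.0018] F [ 0.4574 -0.9083 -0.6392] gap 0.04258454333897354 0.0
top [297.5325 264.6104] [10 10 77] stn mm [ 0.9082 99.3213]
side [343.7903 211.8548] [11  9 62] stn mm [0.8081 4.0115]
side [333.1509 242.4906] [ 9  8 53] stn mm [  2.3033 102.5717]
top tip [0.3878 0.3831]
side tip [0.143  4.4529]
wood [279.3394 255.055 ] [272 251  15   9 109] [ 13.426  137.1459]
wood [365.8818 262.1   ] [358 258  16   9 110] [ 13.3747 -38.3051]
wood [375.2927 157.0163] [370 150  10  16 123] [ -37.263  -187.4683]
wood [344.1081 187.8919] [341 184   6  14  37] [ 14.6851 -53.677 ]
wood [339.7917 200.2083] [339 195   3  10  24] [ 15.0031 -10.0926]
wood [323.8252 245.4369]
[... 703 characters left out ...]
 117 126
  133 139]
 [ 78  77  70  53  28  10   9   8  12  13  15  16  14  26  56  95 118 126
  134 139]
 [ 78  76  69  52  26   9   5   6   7  11  12  15  16  28  61 100 120 123
  133 138]
 [ 77  75  69  52  27  10   8   9   9  10  13  15  17  30  64 103 121 125
  134 139]
 [ 78  76  69  53  32  21  17  18  18  17  19  22  23  35  69 105 123 127
  134 138]
 [ 77  77  71  61  49  41  40  39  37  35  38  45  51  58  82 113 127 128
  134 139]
 [ 78  77  76  71  67  63  61  59  59  61  69  85  92  95 108 124 129 128
  134 139]
 [ 78  78  77  77  76  75  73  74  72  77  92 114 125 126 130 134 132 129
  135 139]
 [ 78  78  78  78  78  77  77  77  78  83  99 124 134 138 137 137 134 132
  135 139]]
```

View pics/al3.png

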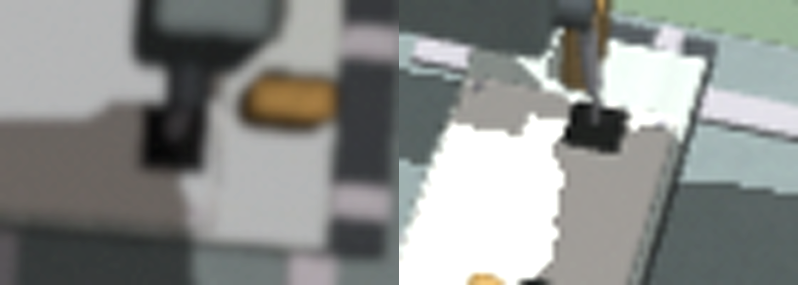

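The side half shows the tip over the middle of the square, at crop (597,120) with the square centred at (595,129). The top half agrees. The remaining offset is about 1 mm, which is the measurement accuracy. The gripper is clear, so I'm handing in.

```bash
python3 -c "
from workcell import workorder
print(workorder.hand_in())"
```

```text
the job is handed in; nothing more can be done
None
```

I held the round mark under the tip for over a second, changed over to the round-end handle, left the square mark under the tip (both within about 1 mm by the cameras), and handed the job in at about 13 s with the gripper clear; no result was shown.

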